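# Nest the steel bowls on the lever lift and hold them level with the ledge

### The job

On the small lever lift, nest the loose steel bowls inside the big one that already stands on its round plate: set the medium bowl into the big one, then the small one into the medium one, each set down flat on the floor of the next, not dropped in, while the lever is still up. Then press the lift's sprung lever down from above until the round plate is flush with the top of the fixed ledge beside it (the lever arm is then level) and keep it held exactly there: the program finishes while still holding the lever down. Leave everything else on the table where it is.

Things in the scene. Friction and masses are not known exactly. Their poses are not given: they have to be found in the camera images.
- bowl_large: big straight-sided round steel bowl, outside diameter 216, height 85, wall 8, floor 8 thick (mm; inside diameter 200), about 0.45 kg. It starts standing on the lift's plate and stays there. Origin: centre of its underside, z up.
- bowl_medium: medium straight-sided round steel bowl, outside diameter 140, height 62, wall 8, floor 8 thick (inside diameter 124), about 0.2 kg, standing loose on the table; best pinched across its wall at the rim from above, one finger inside. Origin: centre of its underside, z up.
- bowl_small: small straight-sided round steel cup-like bowl, outside diameter 56, height 46, wall 5, floor 6 thick, about 0.08 kg, standing loose on the table; can be gripped across its outside. Origin: centre of its underside, z up.
- lift: the lever lift: grey fixed frame 270 x 270 mm, 45 high, standing still, turned by up to 0.2 rad. Origin: centre of its underside, on the table, under the plate's centre. Its +y side carries the ledge, its -y side the lever, parallel to its x axis: hinge axis along y through (80, -165, 120) mm in this frame, the arm pointing from there to -x.
- plate_top (a point): centre of the upper face of the lift's round steel plate (diameter 236 mm, at 60 mm above the table when down). It rises straight up as the lever is pressed.
- ledge_top (a point): centre of the top face of the fixed steel ledge (240 x 100 mm block on the +y side of the lift), 85 mm above the table: 25 mm above the plate when the plate is down.
- lever_pad (a point): middle of the upper face of the black rubber pad (56 mm along the arm, 60 wide) at the lever's free end, 130 mm from the hinge axis and in line with it. Lever up: the arm slopes up 0.35 rad towards the pad and this point is 165 mm above the table; arm level: 120 mm above the table and 8 mm further out to the lift's -x.
- lift_lever (a joint): angle of the sprung lever in rad: 0 is up at rest, grows as the pad is pressed down; 0.35 is level, 0.6 is the lower stop. It springs back up when let go. With the bowls loaded, holding it level takes about 10 N at the pad.
- lift_plate (a joint): rise of the plate in m: 0 down, 0.025 flush with the ledge; linked to the lever, 0.0714 m per rad.
- tape_roll: bystander: cardboard tape core, a ring 90 mm across, 48 high; leave it. Origin: centre of its underside.
- mug: bystander: white mug, 80 mm across, 90 high; leave it. Origin: centre of its underside.
- jar: bystander: closed jar, 76 mm across, 110 high; leave it. Origin: centre of its underside.
- bottle: bystander: clear bottle, 60 mm across, 150 high; leave it. Origin: centre of its underside.
- carton: bystander: small cardboard carton 130 x 90 x 75 mm; leave it. Origin: centre of its underside.
- screwdriver: bystander: screwdriver lying on the table, along its own x; leave it. Origin: centre of its underside.

How it is judged:
By the outcome, as a careful person would: the job done as asked, in the order asked, and still so for the second after the job is handed in, while the arm keeps its last pose, push and grip.
It also fails if it takes over 70 s, if anything falls off the work surface, if the arm or the gripper's body presses on something with over 40 N, if the wrist force passes 120 N, or if a joint passes its speed limit or range.

### The arm

A 6-joint arm with a two-finger parallel gripper is mounted at the origin on the work surface. World frame = base frame: x ahead of the robot, y to its left, z up, the work surface at z = 0. Lengths are in m, angles in rad, forces in N, time in s.
With the tool pointing down it reaches from about 0.375 to 0.925 m from the base axis. Payload 5.7 kg.
Tool frame: the origin (TCP) lies on the centre line of the jaws, within the pads' length; the fingertips stand 17 mm ahead of it and the grasp point (between the pads) lies 2 mm behind it; z points along the fingers, y is the line along which they close (so a half turn about z gives the same grasp; the last joint's range is limited). The gripper opens to 85 mm and grips with 20 to 120 N. Pads are 22 mm wide; open, the fingers measure 114 mm over their backs; the gripper's body (76 mm by 85 mm) begins 54 mm behind the grasp point. The pads swing forward as they close: fully open they stand 13 mm farther back than shut.
Start: joints at [1.161, 0.359, 1.51, -0, 1.272, -0.115], TCP at [0.174, 0.574, 0.248] pointing down, gripper open.
Joint ranges: [-2.97, 2.97], [-1.01, 2.36], [0.21, 2.38], [-0.96, 4.11], [0.2, 2.71], [-2.98, 2.98]. Speed limits (rad/s): [2.39, 2.39, 3.14, 3.14, 3.14, 3.14].

### API

Orientations are given as a rotation vector (axis times angle).
In Python, from cell import env, viewer gives the robot as it stands.
- The arm moves only by the shell command python3 -m jog 'ROWS'. ROWS is JSON, a list that holds one entry, the list of rows, each a list of 7 numbers: the shift along the tool's x, y, z in mm, then the turn, a rotation vector about the tool's x, y, z in rad, then the opening, from 0 (shut) to 1 (fully open). A call has 1 to 10 rows; each row is the pose to reach, as a shift and turn from the pose commanded when the call began, along the tool's axes at that moment; what a row does not reach only later rows make up. A row lasts 1/12 s, in which the tool goes at most 41.7 mm and 7.16 degrees, less where a joint would pass 70% of its speed; a pose out of reach is approached as far as the arm can. A call with a gripper value outside its range is refused whole. The fingers move at their own pace and stop on an object; the grip force is fixed at half the most. Time passes only in rows, so rows that repeat a pose let the fingers close. It gives the time, the measured TCP pose, the force, the opening and the grip force at its end, in the units of the state.
- env.read_state(): the state, without advancing time (a new reading comes with each control period).
- viewer.get_image(name): name is "scene" or "side" or "wrist"; returns the picture (420x560x3 uint8, red, green, blue); there is no depth.
- viewer.camera_params(name): a dict with "fx", "fy", "cx", "cy" (pixels), "xyz" and "attitude" of the camera in the world. Camera axes: x right, y up, looking along -z (the intrinsics and any distortion apply to the point x, -y, -z); pixel columns grow to the right and rows downward; lengths in m; the calibration is good to about 2 mm. The wrist camera is an equidistant fisheye: a pixel r from the principal point sees the ray r / f radians off the axis. A picture is of the moment at which its call begins: read the wrist's pose just before it. camera_params takes no time and is no camera call; for the wrist camera it gives the pose at the moment of the call.
- env.close_job(): hands the job in; it is judged then, once.
The state is a dict: "t": time; "joints": joint angles; "qd": joint speeds; "joint_torque": joint torques, N m; "ee_pos": TCP position; "eef_rot": TCP orientation; "contact_force": force on the tool from outside, world axes, zero at the start; "ft_torque": the same for the moment, N m; "gripper_width": finger opening in m; "grip_force": force on a finger pad.
Only numpy, scipy, OpenCV 4.12 (cv2) and the standard library are available. Lean on these libraries where they do the work, as an engineer would, in place of code of your own. Each camera call takes 0.05 s, during which the arm holds its last target. There are 200 camera calls.

## Working session

There is one attempt and no reset: what is moved stays moved. The work goes in short steps, Python scripts to look and compute and a shell command to move; the robot and the scene stay as the last step left them, time stands still between calls to the robot, and variables do not carry over. Pictures are saved under pics/ and viewed, at most 10 in all, crops included, and the job is handed in when it is done.

```bash
ls; mkdir -p pics; cat > h.py <<'E'
import numpy as np, cv2
from cell import env, viewer
from scipy.spatial.transform import Rotation as R
def grab(n, f):
    p=viewer.camera_params(n); im=viewer.get_image(n); cv2.imwrite('pics/'+f, im[:,:,::-1]); return p, im
E
python3 - <<'E'
from h import *
for n in ('scene','side','wrist'):
    p,im=grab(n,n+'0.png'); print(n,p)
s=env.read_state(); print(s)
a=cv2.imread('pics/scene0.png')
E
```

```text
pics
scene {'fx': 546.7886997549033, 'fy': 546.7886997549033, 'cx': 289.2644755401135, 'cy': 213.69014935841653, 'xyz': array([1.56804367, 0.16471582, 1.26778817]), 'attitude': array([0.51950686, 0.63274695, 1.73614083])}
side {'fx': 478.73743651546266, 'fy': 478.73743651546266, 'cx': 291.54106476813973, 'cy': 212.4360352962383, 'xyz': array([-0.1184208 , -0.82351334,  1.16043169]), 'attitude': array([ 0.74306951, -0.28299086, -0.71024256])}
wrist {'fx': 325.19226210127806, 'fy': 325.19226210127806, 'cx': 279.2339345700035, 'cy': 208.64563531273882, 'xyz': array([0.10888906, 0.59358974, 0.37299936]), 'attitude': array([-0.23704142, -0.17257981,  1.26780615])}
{'t': 0.15, 'joints': array([ 1.16090298e+00,  3.59373527e-01,  1.51121048e+00,  7.28232720e-07,
        1.27252472e+00, -1.15090812e-01]), 'qd': array([ 3.23222200e-05, -1.53355353e-03, -2.24969453e-03,  1.79694342e-03,
        5.51538795e-04, -2.63738036e-04]), 'joint_torque': array([-7.86681285e-04, -5.28025246e+01, -2.78929102e+01, -1.25863594e-04,
        8.27976619e-03, -6.12415377e-06]), 'ee_pos': array([0.17412229, 0.57363167, 0.24761631]), 'eef_rot': array([-4.61342015e-01, -3.10713482e+00,  2.29928377e-03]), 'contact_force': array([0.80588029, 0.1101526 , 0.35093832]), 'ft_torque': array([ 0.01410752,  0.04010611, -0.01367744]), 'grip_force': 0.0, 'gripper_width': 0.08541904379510666}
```

View pics/scene0.png

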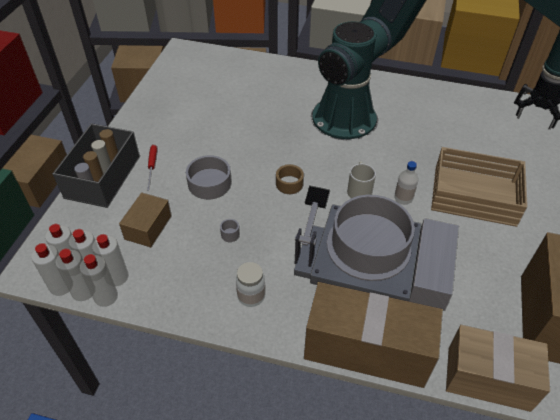

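View pics/side0.png

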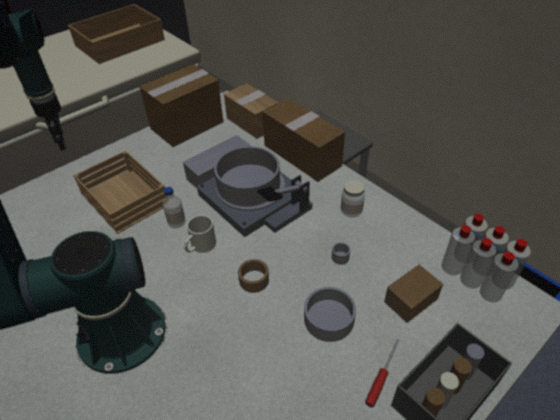

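The scene view shows the medium bowl at (209,177), the small one at (230,231), the large one at (373,235), the lever pad at (318,196) and the ledge at (437,260). In the side view they are at (330,312), (341,254), (247,175) and (269,191), with the ledge at (222,160). I'll zoom in for the edges.

```bash
python3 - <<'E'
import cv2,numpy as np
a=cv2.imread('pics/scene0.png');b=cv2.imread('pics/side0.png')
def c(im,x,y,w,h,W,H):
    return cv2.resize(im[y:y+h,x:x+w],(W,H),interpolation=cv2.INTER_CUBIC)
g=lambda m:np.clip(m*1.5,0,255).astype('uint8')
top=np.hstack([c(a,290,175,180,135,400,300),c(b,170,130,160,120,400,300)])
bot=np.hstack([c(a,165,135,120,90+30,400,300)[:, :],c(b,290,230,120,120,400,300)])
cv2.imwrite('pics/m1.png',g(np.vstack([top,bot])))
for n,im,pts in(('scene',a,dict(med_wall=(209,190),med_in=(205,180),rim=(188,172),small=(230,237),table=(260,230),pad=(318,196),ledge=(437,260),mug=(362,185))),('side',b,dict(med=(330,325),in_=(330,308),small=(341,258),table=(300,350),pad=(269,191)))):
    for k,(x,y) in pts.items(): print(n,k,im[y,x])
E
```

```text
scene med_wall [73 73 76]
scene med_in [121 113 112]
scene rim [64 62 62]
scene small [72 72 74]
scene table [140 141 141]
scene pad [15 17 17]
scene ledge [122 114 113]
scene mug [ 92 100 102]
side med [103  96  93]
side in_ [108 103 100]
side small [56 55 58]
side table [135 135 133]
side pad [18 22 17]
```

View pics/m1.png

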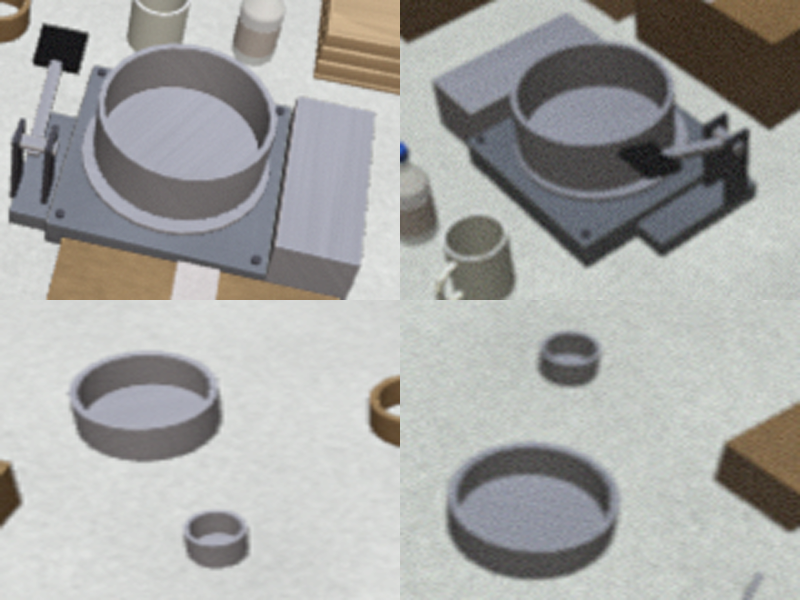

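Zoomed, the rims stand out as light rings against dark walls, and the ledge top is a bright quad. I'll fit these in both views with the known sizes and heights.

```bash
cat >> h.py <<'E'
from scipy.optimize import least_squares
def rays(p,uv):
    uv=np.atleast_2d(uv).astype(float); d=np.c_[(uv[:,0]-p['cx'])/p['fx'],-(uv[:,1]-p['cy'])/p['fy'],-np.ones(len(uv))]
    return R.from_rotvec(p['attitude']).apply(d)
def cast(p,uv,z):
    d=rays(p,uv); o=p['xyz']; return (o+d*((z-o[2])/d[:,2])[:,None])[:,:2]
def comp(mask,seed):
    n,l,s,c=cv2.connectedComponentsWithStats(mask.astype('uint8')); 
    ys,xs=np.nonzero(l); i=np.argmin((xs-seed[0])**2+(ys-seed[1])**2); return (l==l[ys[i],xs[i]])
E
cat > m.py <<'E'
from h import *
P={n:viewer.camera_params(n) for n in('scene','side')}
I={n:cv2.imread(f'pics/{n}0.png') for n in P}
def bowl(seeds,r,h):
    def data(names):
        D=[]
        for n in names:
            g=cv2.GaussianBlur(I[n],(3,3),0).astype(int); sat=g[:,:,0]-g[:,:,2]
            m=(g.mean(2)<118)|(sat>5); m=cv2.morphologyEx(m.astype('uint8'),cv2.MORPH_OPEN,np.ones((3,3)))
            m=comp(m,seeds[n]).astype('uint8')
            c=max(cv2.findContours(m,cv2.RETR_EXTERNAL,cv2.CHAIN_APPROX_NONE)[0],key=cv2.contourArea)[:,0]
            print(n,cv2.boundingRect(c)); D.append((P[n],c))
        return D
    def solve(D):
        def f(c):
            o=[]
            for p,uv in D:
                a=cast(p,uv,h)-c; b=cast(p,uv,0)-c; v=p['xyz'][:2]-c; v/=np.linalg.norm(v)
                ra=np.where((a@v)<-.3*r,np.linalg.norm(a,axis=1)-r,0); rb=np.where((b@v)>.3*r,np.linalg.norm(b,axis=1)-r,0)
                o+=[ra,rb]
            return np.concatenate(o)
        c0=np.mean([cast(p,uv.mean(0),h/2)[0] for p,uv in D],0)
        s=least_squares(f,c0,loss='soft_l1',f_scale=.002,diff_step=1e-4); return s.x,np.sqrt(np.mean(s.fun**2))
    for names in(('scene',),('side',),('scene','side')): print(names,solve(data(names)))
print('med');bowl(dict(scene=(209,190),side=(330,312)),.07,.062)
print('small');bowl(dict(scene=(230,237),side=(341,258)),.028,.046)
# large bowl: dark crescents, column scan
def large(n,u0,v0,v1,du):
    g=cv2.GaussianBlur(I[n],(3,3),0).mean(2); p=P[n]; top=[];out=[]
    for u in range(u0-du,u0+du+1,2):
        col=g[v0:v1,u]<90; tr=np.flatnonzero(np.diff(col.astype(int))==1)+1+v0
        if len(tr)>=2: top.append((u,tr[0]-.5));out.append((u,tr[1]-.5))
    return p,np.array(top),np.array(out)
L=[large('scene',372,188,262,22),large('side',247,140,205,14)]
for S in(L[:1],L[1:],L):
    f=lambda c:np.concatenate([x for p,t,o in S for x in(np.linalg.norm(cast(p,t,.145)-c,axis=1)-.1,np.linalg.norm(cast(p,o,.145)-c,axis=1)-.108)])
    s=least_squares(f,cast(S[0][0],S[0][1].mean(0),.145)[0],loss='soft_l1',f_scale=.002,diff_step=1e-4); print('large',s.x,np.sqrt(np.mean(s.fun**2)),len(S[0][1]))
# pad
M=[]
for n,sd in(('scene',(318,196)),('side',(269,191))):
    m=comp(I[n].mean(2)<(32 if n=='scene' else 36),sd); ys,xs=np.nonzero(m); print('pad',n,len(xs),xs.mean(),ys.mean(),xs.min(),xs.max(),ys.min(),ys.max(),cast(P[n],(xs.mean(),ys.mean()),.160))
    M.append((P[n]['xyz'],rays(P[n],(xs.mean(),ys.mean()))[0]))
A=np.c_[M[0][1],-M[1][1]]; t=np.linalg.lstsq(A,M[1][0]-M[0][0],rcond=None)[0]
print('pad3d',M[0][0]+t[0]*M[0][1],M[1][0]+t[1]*M[1][1])
# ledge top in scene
g=cv2.GaussianBlur(I['scene'],(3,3),0).astype(int); m=(g.mean(2)>105)&(g[:,:,0]-g[:,:,2]>4); m[:,:420]=0
m=cv2.morphologyEx(m.astype('uint8'),cv2.MORPH_OPEN,np.ones((3,3))); m=comp(m,(437,260)).astype('uint8')
c=max(cv2.findContours(m,cv2.RETR_EXTERNAL,cv2.CHAIN_APPROX_NONE)[0],key=cv2.contourArea)[:,0]
print('ledge',cv2.boundingRect(c),cv2.minAreaRect((cast(P['scene'],c,.085)*1000).astype(np.float32)))
E
python3 m.py
```

```text
med
scene (186, 156, 46, 44)
('scene',) (array([ 0.44240905, -0.35770484]), np.float64(0.0028931171316489983))
side (303, 287, 53, 56)
('side',) (array([ 0.44045009, -0.35783841]), np.float64(0.0012107736744558083))
scene (186, 156, 46, 44)
side (303, 287, 53, 56)
('scene', 'side') (array([ 0.44062947, -0.35773089]), np.float64(0.002217635085866575))
small
scene (220, 219, 20, 24)
('scene',) (array([ 0.62521586, -0.22684339]), np.float64(0.0019493113153219623))
side (330, 242, 21, 24)
('side',) (array([ 0.62480871, -0.22819726]), np.float64(0.0006264484438785849))
scene (220, 219, 20, 24)
side (330, 242, 21, 24)
('scene', 'side') (array([ 0.62490641, -0.22816352]), np.float64(0.0014349825406944304))
large [0.59598362 0.17695744] 0.0016167255156962375 23
large [0.59330124 0.18080295] 0.0015289935021030835 15
large [0.59575907 0.17849115] 0.0017362938102344295 23
pad scene 318 316.8930817610063 196.08805031446542 306 328 187 206 [[0.55062652 0.00928991]]
pad side 230 268.9347826086956 193.4391304347826 257 281 186 200 [[0.54922708 0.01162969]]
pad3d [0.5502105  0.00922635 0.15954703] [0.54894764 0.01128015 0.16041872]
ledge (420, 219, 38, 75) ((604.6759033203125, 358.7285461425781), (95.8873519897461, 237.6322479248047), 88.82039642333984)
```

Fits from the two views agree to 1–4 mm. The pad point is at z 0.160, against 0.165 given for its upper face, and the ledge measures about 96x238. Next is a helper that turns targets into tool-axis shifts.

```bash
cat > d.py <<'E'
from h import *; import sys
# usage: d.py x y z [yaw]  -> shift (mm) and turn in tool axes
a=[float(v) for v in sys.argv[1:]]; s=env.read_state(); R0=R.from_rotvec(s['eef_rot'])
Rt=R.from_euler('z',a[3] if len(a)>3 else 0)*R.from_matrix([[-1,0,0],[0,1,0],[0,0,-1]])
print('t',round(s['t'],2),'pos',s['ee_pos'].round(4),'w',round(s['gripper_width'],4),'F',s['contact_force'].round(1),'j',s['joints'].round(2))
print('shift',((R0.inv().apply(np.array(a[:3])-s['ee_pos']))*1000).round(1),'turn',(R0.inv()*Rt).as_rotvec().round(3))
E
python3 d.py 0.5 0.2 0.3
python3 - <<'E'
import numpy as np
from h import *
P={n:viewer.camera_params(n) for n in('scene','side')}
print('jar',cast(P['scene'],(250,270),.11),cast(P['side'],(353,186),.11))
E
```

```text
t 0.15 pos [0.1741 0.5736 0.2476] w 0.0854 F [0.8 0.1 0.4] j [ 1.16  0.36  1.51  0.    1.27 -0.12]
shift [-420.4 -262.9  -52.1] turn [-0.001 -0.    -0.295]
jar [[ 0.80211274 -0.10924049]] [[ 0.80504622 -0.10707812]]
```

```bash
python3 -m jog '[[[-30,-20,-20,0,0,-0.04,1],[-63,-40,-50,0,0,-0.08,1],[-95,-60,-52,0,0,-0.12,1],[-127,-80,-52,0,0,-0.16,1],[-160,-100,-52,0,0,-0.2,1],[-192,-120,-52,0,0,-0.24,1],[-224,-140,-52,0,0,-0.295,1],[-256,-160,-52,0,0,-0.295,1],[-288,-180,-52,0,0,-0.295,1],[-320,-200,-52,0,0,-0.295,1]]]'; python3 d.py 0.44 -0.15 0.2
```

```text
t: 0.98
ee_pos: [0.4231, 0.2881, 0.3002]
eef_rot: [0.0, -3.141, 0.0]
contact_force: [0.5, 0.9, -0.5]
gripper_width: 0.0856
grip_force: 0.0
t 0.98 pos [0.4231 0.2881 0.3002] w 0.0856 F [ 0.5  0.9 -0.5] j [ 0.46  0.18  1.62 -0.    1.33 -1.11]
shift [ -16.8 -438.1  100.3] turn [-0. -0.  0.]
```

```bash
python3 -m jog '[[[-5,-35,0,0,0,0,1],[-5,-75,0,0,0,0,1],[-5,-115,0,0,0,0,1],[-5,-155,0,0,0,0,1],[-5,-195,0,0,0,0,1],[-5,-235,0,0,0,0,1],[-5,-275,10,0,0,0,1],[-5,-315,20,0,0,0,1],[-5,-355,30,0,0,0,1],[-5,-390,40,0,0,0,1]]]'; python3 -m jog '[[[0,-35,0,0,0,0,1],[0,-70,10,0,0,0,1],[0,-100,20,0,0,0,1],[0,-125,30,0,0,0,1],[0,-125,30,0,0,0,1],[0,-125,30,0,0,0,1]]]'; python3 - <<'E'
from h import *
p,im=grab('wrist','w1.png'); print(p)
E
python3 d.py 0.44 -0.292 0.05
```

```text
t: 1.82
ee_pos: [0.427, -0.1026, 0.26]
eef_rot: [0.001, 3.141, -0.001]
contact_force: [0.8, 0.1, -0.3]
gripper_width: 0.0854
grip_force: 0.0
t: 2.32
ee_pos: [0.4269, -0.226, 0.2295]
eef_rot: [-0.004, -3.14, -0.002]
contact_force: [0.5, 0.9, 0.1]
gripper_width: 0.0853
grip_force: 0.0
{'fx': 325.19226210127806, 'fy': 325.19226210127806, 'cx': 279.2339345700035, 'cy': 208.64563531273882, 'xyz': array([ 0.35885412, -0.22604824,  0.35510539]), 'attitude': array([-0.21341146, -0.21383143,  1.55759094])}
t 2.37 pos [ 0.427  -0.225   0.2299] w 0.0853 F [ 0.   0.1 -0.2] j [-0.63  0.21  1.78  0.    1.15 -2.2 ]
shift [-13.3 -67.2 179.8] turn [ 0.001 -0.001 -0.001]
```

View pics/w1.png

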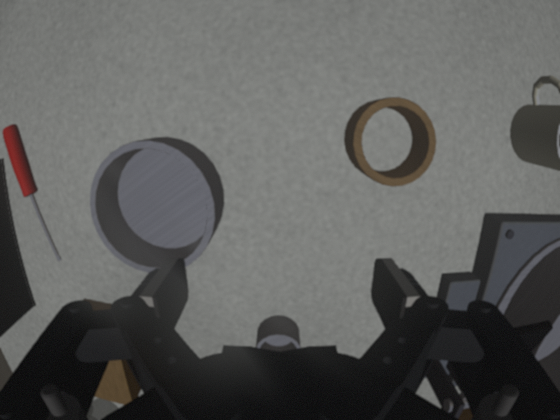

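The wrist view shows the medium bowl at about (155,205) and the tape roll at (395,140). I'll check the bowl's rim against the estimate using the outer rim edge: left (91,200), top (150,140), bottom (150,270).

```bash
cat >> h.py <<'E'
def frays(p,uv):
    uv=np.atleast_2d(uv).astype(float)-[p['cx'],p['cy']]; r=np.linalg.norm(uv,axis=1); th=r/p['fx']; k=np.sin(th)/r
    return R.from_rotvec(p['attitude']).apply(np.c_[uv[:,0]*k,-uv[:,1]*k,-np.cos(th)])
def fcast(p,uv,z):
    d=frays(p,uv); return (p['xyz']+d*((z-p['xyz'][2])/d[:,2])[:,None])[:,:2]
def circ(q,r):
    s=least_squares(lambda c:np.linalg.norm(q-c,axis=1)-r,q.mean(0)); return s.x.round(4),(s.fun*1000).round(1)
E
python3 - <<'E'
from h import *
p=viewer.camera_params('wrist'); g=cv2.GaussianBlur(cv2.imread('pics/w1.png'),(3,3),0).astype(int)
m=(g[:,:,0]-g[:,:,2]>10).astype('uint8'); m=cv2.morphologyEx(m,cv2.MORPH_OPEN,np.ones((3,3))); m=comp(m,(165,200)).astype('uint8')
c=max(cv2.findContours(m,cv2.RETR_EXTERNAL,cv2.CHAIN_APPROX_NONE)[0],key=cv2.contourArea)[:,0]; print(cv2.boundingRect(c),g[200,91],g[200,110],g[200,165])
# outer rim: radial scan from (152,205), left half
pts=[]
for a in np.deg2rad(np.arange(110,300,10)):
    rr=np.arange(50,80,.5); l=np.array([g[int(round(205+r*np.sin(a))),int(round(152+r*np.cos(a)))] for r in rr]); sat=l[:,0]-l[:,2]
    k=np.flatnonzero(sat>8); 
    if len(k): pts.append((152+rr[k[-1]]*np.cos(a),205+rr[k[-1]]*np.sin(a)))
pts=np.array(pts); print(pts.round(0).tolist()); print(circ(fcast(p,pts,.062),.07))
E
```

```text
Traceback (most recent call last):
  File "h.py", line 14, in comp
    ys,xs=np.nonzero(l); i=np.argmin((xs-seed[0])**2+(ys-seed[1])**2); return (l==l[ys[i],xs[i]])
                           ~~~~~~~~~^^^^^^^^^^^^^^^^^^^^^^^^^^^^^^^^^
ValueError: attempt to get argmin of an empty sequence
```

```bash
python3 - <<'E'
from h import *
p=viewer.camera_params('wrist')
print(circ(fcast(p,[(91,200),(152,140),(152,270),(105,160)],.062),.07))
g=cv2.GaussianBlur(cv2.imread('pics/w1.png'),(3,3),0).astype(int)
print([ (x,(g[200,x]).tolist()) for x in range(80,112,2)])
E
python3 d.py 0.442 -0.292 0.11
```

```text
(array([ 0.4412, -0.3526]), array([ 0.6, -1.9, -2.4, -0.8]))
[(80, [120, 122, 121]), (82, [122, 124, 123]), (84, [123, 125, 124]), (86, [122, 125, 124]), (88, [121, 124, 122]), (90, [113, 110, 109]), (92, [107, 102, 100]), (94, [99, 94, 93]), (96, [70, 70, 70]), (98, [61, 62, 62]), (100, [61, 62, 62]), (102, [61, 61, 62]), (104, [60, 60, 61]), (106, [60, 60, 61]), (108, [60, 60, 60]), (110, [59, 58, 59])]
t 2.37 pos [ 0.427  -0.225   0.2299] w 0.0853 F [ 0.   0.1 -0.2] j [-0.63  0.21  1.78  0.    1.15 -2.2 ]
shift [-15.2 -67.1 119.8] turn [ 0.001 -0.001 -0.001]
```

```bash
python3 -m jog '[[[-8,-33,30,0,0,0,0.6],[-15,-65,70,0,0,0,0.6],[-15,-65,100,0,0,0,0.6],[-15,-65,130,0,0,0,0.6],[-15,-65,155,0,0,0,0.6],[-15,-65,170,0,0,0,0.6],[-15,-65,180,0,0,0,0.6],[-15,-65,180,0,0,0,0.6]]]'; python3 d.py 0.4415 -0.290 0.05
```

```text
t: 3.03
ee_pos: [0.4419, -0.2883, 0.049]
eef_rot: [0.002, -3.139, -0.003]
contact_force: [-0.8, -0.3, 0.2]
gripper_width: 0.0512
grip_force: 0.0
t 3.03 pos [ 0.4419 -0.2883  0.049 ] w 0.0512 F [-0.8 -0.3  0.2] j [-0.71  0.52  1.85  0.    0.77 -2.28]
shift [ 0.4 -1.7 -1. ] turn [ 0.002 -0.002  0.002]
```

```bash
python3 -m jog '[[[0,-1,0,0,0,0,0.4],[0,-1,0,0,0,0,0.3],[0,-1,0,0,0,0,0.2],[0,-1,0,0,0,0,0],[0,-1,0,0,0,0,0],[0,-1,0,0,0,0,0],[0,-1,0,0,0,0,0],[0,-1,0,0,0,0,0],[0,-1,0,0,0,0,0],[0,-1,0,0,0,0,0]]]'; python3 -m jog '[[[0,0,-3,0,0,0,0],[0,0,-10,0,0,0,0],[0,0,-25,0,0,0,0],[0,0,-55,0,0,0,0],[0,0,-90,0,0,0,0],[0,0,-125,0,0,0,0],[0,0,-160,0,0,0,0],[0,0,-195,0,0,0,0],[0,0,-215,0,0,0,0],[0,0,-220,0,0,0,0]]]'; python3 - <<'E'
from h import *
p,im=grab('side','s2.png'); a=im[:,:,::-1][100:400,150:450]
p,im=grab('wrist','w2.png')
cv2.imwrite('pics/m2.png',np.hstack([cv2.resize(a,(420,420)),cv2.resize(im[:,:420,::-1],(380,420))]))
E
python3 d.py 0.596 0.244 0.3
```

```text
t: 3.87
ee_pos: [0.4436, -0.2921, 0.0518]
eef_rot: [-0.0, 3.139, -0.003]
contact_force: [0.1, 0.4, 7.0]
gripper_width: 0.007
grip_force: 60.3
t: 4.7
ee_pos: [0.4439, -0.2924, 0.275]
eef_rot: [-0.0, 3.136, -0.008]
contact_force: [0.4, -1.0, -2.3]
gripper_width: 0.0072
grip_force: 59.0
t 4.8 pos [ 0.4426 -0.2913  0.2712] w 0.0073 F [ 0.7  0.6 -3.2] j [-0.71  0.24  1.63 -0.    1.27 -2.28]
shift [-153.5  535.3  -29.2] turn [-0.001  0.002  0.   ]
```

View pics/m2.png

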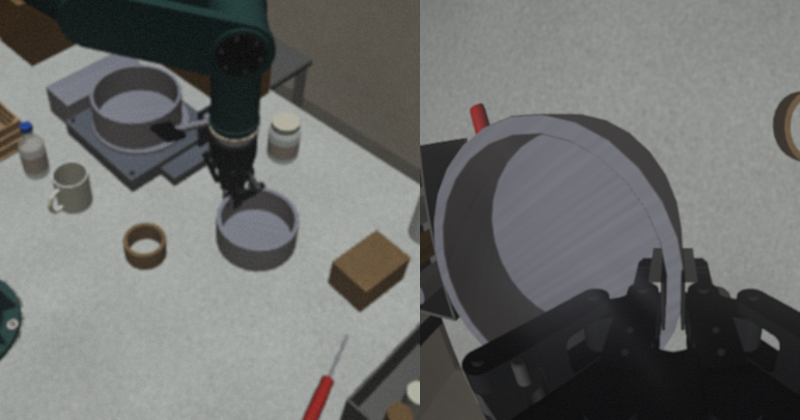

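```bash
python3 -m jog '[[[-10,25,0,0,0,0,0],[-20,60,-5,0,0,0,0],[-30,100,-10,0,0,0,0],[-40,140,-15,0,0,0,0],[-50,180,-15,0,0,0,0],[-60,220,-15,0,0,0,0],[-70,260,-15,0,0,0,0],[-80,300,-15,0,0,0,0],[-90,335,-15,0,0,0,0],[-100,365,-15,0,0,0,0]]]'; python3 d.py 0.596 0.244 0.28
```

```text
t: 5.63
ee_pos: [0.5407, 0.0765, 0.2824]
eef_rot: [0.002, -3.136, -0.001]
contact_force: [1.1, -1.1, -3.2]
gripper_width: 0.007
grip_force: 59.2
t 5.63 pos [0.5407 0.0765 0.2824] w 0.007 F [ 1.1 -1.1 -3.2] j [ 0.01  0.25  1.58  0.    1.32 -1.56]
shift [-55.5 167.4   2.2] turn [ 0.    -0.005  0.001]
```

```bash
python3 - <<'E'
from h import *
p=viewer.camera_params('wrist'); s=env.read_state()
# held bowl relative to the tool, by the earlier picture (camera-to-tool offset is fixed)
p['xyz']=p['xyz']
for z in(.006,.012,.018):
    q=fcast(p,[(17,225),(133,114),(33,170),(90,122)],s['ee_pos'][2]+z); print(z,circ(q-s['ee_pos'][:2],.07))
E
```

```text
0.006 (array([-0.0028, -0.0658]), array([ 0.5,  0.5, -0.5, -0.3]))
0.012 (array([-0.0026, -0.0604]), array([ 0.1,  0.1, -0.1, -0.1]))
0.018 (array([-0.0025, -0.055 ]), array([-0.2, -0.2,  0.3,  0.1]))
```

```bash
python3 -m jog '[[[-8,25,0,0,0,0,0],[-20,60,0,0,0,0,0],[-32,95,0,0,0,0,0],[-44,130,0,0,0,0,0],[-54,155,0,0,0,0,0],[-57,163,0,0,0,0,0],[-57,165,0,0,0,0,0],[-57,165,0,0,0,0,0],[-57,165,0,0,0,0,0]]]'; python3 - <<'E'
from h import *
p,im=grab('wrist','w3.png'); q,im2=grab('scene','c3.png')
a=im2[120:300,240:480,::-1]
cv2.imwrite('pics/m3.png',np.hstack([cv2.resize(a,(400,300)),cv2.resize(im[:,:,::-1],(400,300))]))
E
python3 d.py 0.598 0.242 0.16
```

```text
t: 6.38
ee_pos: [0.5983, 0.2374, 0.2837]
eef_rot: [-0.001, -3.138, 0.003]
contact_force: [0.1, 0.2, -2.9]
gripper_width: 0.0068
grip_force: 59.2
t 6.48 pos [0.5988 0.2372 0.2848] w 0.007 F [ 0.  -0.4 -2.1] j [ 0.27  0.4   1.36 -0.    1.39 -1.3 ]
shift [  0.6   4.9 124.8] turn [-0.001 -0.001 -0.001]
```

View pics/m3.png

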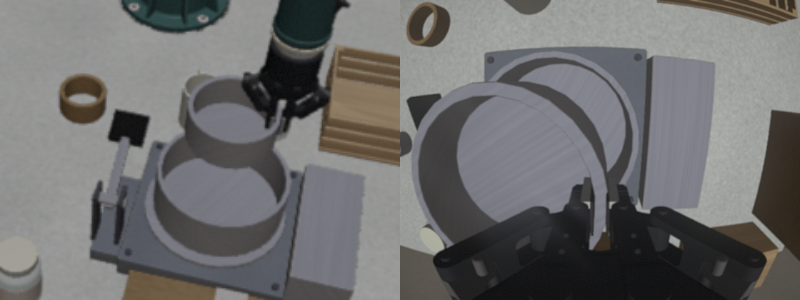

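The medium bowl hangs over the large one. The visible part of the large bowl's rim lets me check its centre: wrist pixels around (333,200) on the right and (200,73) at the top.

```bash
python3 - <<'E'
from h import *
p=viewer.camera_params('wrist'); g=cv2.GaussianBlur(cv2.imread('pics/w3.png'),(3,3),0).astype(int).mean(2)
# predicted radial scan: sample outward world radius at z=.145 about estimate, print strongest dark->light transition (inner edge)
c=np.array([.596,.178]); Rm=R.from_rotvec(p['attitude'])
def proj(P):
    v=Rm.inv().apply(P-p['xyz']); th=np.arctan2(np.hypot(v[0],v[1]),-v[2]); k=p['fx']*th/np.hypot(v[0],v[1]); return p['cx']+v[0]*k,p['cy']-v[1]*k
pts=[]
for a in np.deg2rad(np.arange(95,200,7)):
    rr=np.arange(.085,.112,.0005); v=[]
    for r in rr:
        u=proj(np.r_[c+r*np.array([np.cos(a),np.sin(a)]),.145]); v.append(cv2.getRectSubPix(g.astype(np.float32),(1,1),u)[0,0])
    v=np.array(v); k=np.argmax(v[4:]-v[:-4]); pts.append((round(np.rad2deg(a)),round(1000*(rr[k]+.001),1),round(float((v[4:]-v[:-4])[k]))))
print(pts)
q=np.array([c+r/1000*np.array([np.cos(np.deg2rad(a)),np.sin(np.deg2rad(a))]) for a,r,s in pts if s>15]); print(circ(q,.1))
# ledge left/right edges on the top plane
print(fcast(p,[(349,85),(345,285),(440,90),(420,290)],.085))
E
python3 d.py 0.598 0.242 0.16
```

```text
[(95, np.float64(98.0), 46), (102, np.float64(97.5), 49), (109, np.float64(98.0), 46), (116, np.float64(98.0), 50), (123, np.float64(98.5), 49), (130, np.float64(98.0), 45), (137, np.float64(99.0), 45), (144, np.float64(98.5), 45), (151, np.float64(99.0), 47), (158, np.float64(99.0), 44), (165, np.float64(99.5), 43), (172, np.float64(99.5), 43), (179, np.float64(99.5), 42), (186, np.float64(100.0), 43), (193, np.float64(100.0), 44)]
(array([0.5962, 0.176 ]), array([ 0. , -0.5, -0. , -0.1,  0.3, -0.3,  0.5, -0.1,  0.2, -0. ,  0.2,
        0. , -0.2,  0. , -0.2]))
[[0.49370789 0.30639312]
 [0.71290254 0.31227531]
 [0.49031437 0.40838242]
 [0.72544495 0.40938724]]
t 6.48 pos [0.5988 0.2372 0.2848] w 0.007 F [ 0.  -0.4 -2.1] j [ 0.27  0.4   1.36 -0.    1.39 -1.3 ]
shift [  0.6   4.9 124.8] turn [-0.001 -0.001 -0.001]
```

```bash
python3 -m jog '[[[0,3,15,0,0,0,0],[0,3,40,0,0,0,0],[0,3,65,0,0,0,0],[0,3,90,0,0,0,0],[0,3,110,0,0,0,0],[0,3,125,0,0,0,0],[0,3,135,0,0,0,0],[0,3,140,0,0,0,0],[0,3,143,0,0,0,0],[0,3,145,0,0,0,0]]]'; python3 -m jog '[[[0,0,4,0,0,0,0],[0,0,8,0,0,0,0],[0,0,10,0,0,0,0],[0,0,12,0,0,0,0],[0,0,12,0,0,0,0],[0,0,12,0,0,0,0]]]'; python3 d.py 0.5985 0.24 0.120
```

```text
t: 7.32
ee_pos: [0.6, 0.2415, 0.1409]
eef_rot: [0.0, 3.141, 0.0]
contact_force: [0.4, -0.2, -2.8]
gripper_width: 0.007
grip_force: 59.2
t: 7.82
ee_pos: [0.5994, 0.2418, 0.1283]
eef_rot: [0.0, -3.142, 0.0]
contact_force: [0.2, 0.3, -2.6]
gripper_width: 0.007
grip_force: 59.2
t 7.82 pos [0.5994 0.2418 0.1283] w 0.007 F [ 0.2  0.3 -2.6] j [ 0.28  0.54  1.53 -0.    1.07 -1.29]
shift [ 0.9 -1.8  8.3] turn [-0. -0.  0.]
```

```bash
python3 -m jog '[[[0,-1,1.5,0,0,0,0],[0,-2,3,0,0,0,0],[0,-2,4,0,0,0,0],[0,-2,4,0,0,0,0]]]';  python3 -m jog '[[[0,0,1,0,0,0,0],[0,0,2,0,0,0,0],[0,0,2,0,0,0,0],[0,0,2,0,0,0,0]]]'
```

```text
t: 8.15
ee_pos: [0.5992, 0.2396, 0.124]
eef_rot: [0.0, -3.141, 0.0]
contact_force: [0.2, -0.7, -1.9]
gripper_width: 0.0068
grip_force: 59.2
t: 8.48
ee_pos: [0.5993, 0.2398, 0.1222]
eef_rot: [0.0, -3.141, 0.0]
contact_force: [0.0, -0.3, -2.5]
gripper_width: 0.0071
grip_force: 59.2
```

```bash
python3 -m jog '[[[0,0,1,0,0,0,0],[0,0,1,0,0,0,0],[0,0,1,0,0,0,0]]]';  python3 -m jog '[[[0,0,1,0,0,0,0],[0,0,1,0,0,0,0],[0,0,1,0,0,0,0]]]';python3 -m jog '[[[0,0,1,0,0,0,0],[0,0,1,0,0,0,0],[0,0,1,0,0,0,0]]]' | grep -v eef
```

```text
t: 8.73
ee_pos: [0.5993, 0.2398, 0.1212]
eef_rot: [0.0, -3.141, 0.0]
contact_force: [-0.6, 0.3, -2.6]
gripper_width: 0.0073
grip_force: 59.2
t: 8.98
ee_pos: [0.5994, 0.2397, 0.1202]
eef_rot: [0.0, -3.141, 0.0]
contact_force: [-0.5, -0.3, -2.0]
gripper_width: 0.0069
grip_force: 59.2
t: 9.23
ee_pos: [0.5995, 0.2399, 0.1196]
contact_force: [-1.0, 0.6, -1.1]
gripper_width: 0.007
grip_force: 59.6
```

```bash
python3 -m jog '[[[0,0,1,0,0,0,0],[0,0,1,0,0,0,0],[0,0,1,0,0,0,0]]]'
```

```text
t: 9.48
ee_pos: [0.5996, 0.2399, 0.1193]
eef_rot: [-0.0, 3.141, 0.0]
contact_force: [-2.3, 0.5, 4.9]
gripper_width: 0.0067
grip_force: 60.5
```

```bash
python3 -m jog '[[[0,0,0,0,0,0,0.1],[0,0,0,0,0,0,0.12],[0,0,0,0,0,0,0.16],[0,0,0,0,0,0,0.2],[0,0,0,0,0,0,0.2],[0,0,0,0,0,0,0.2]]]'; python3 -m jog '[[[0,0,-4,0,0,0,0.2],[0,0,-12,0,0,0,0.2],[0,0,-25,0,0,0,0.2],[0,0,-50,0,0,0,0.2],[0,0,-80,0,0,0,0.6],[0,0,-110,0,0,0,0.8],[0,0,-130,0,0,0,0.8],[0,0,-130,0,0,0,0.8]]]'; python3 d.py 0.625 -0.228 0.23
```

```text
t: 9.98
ee_pos: [0.5994, 0.2397, 0.1182]
eef_rot: [0.0, -3.141, 0.0]
contact_force: [-0.8, -0.8, -0.1]
gripper_width: 0.0171
grip_force: 0.0
t: 10.65
ee_pos: [0.6024, 0.2407, 0.2548]
eef_rot: [-0.0, 3.132, 0.004]
contact_force: [0.7, -0.3, 0.5]
gripper_width: 0.0651
grip_force: 0.0
t 10.65 pos [0.6024 0.2407 0.2548] w 0.0651 F [ 0.7 -0.3  0.5] j [ 0.27  0.42  1.4  -0.    1.31 -1.3 ]
shift [ -22.2 -468.8   23.8] turn [0.003 0.01  0.   ]
```

```bash
python3 -m jog '[[[-2,-35,0,0,0,0,0.9],[-4,-75,0,0,0,0,0.9],[-6,-115,0,0,0,0,0.9],[-8,-155,0,0,0,0,0.9],[-10,-195,0,0,0,0,0.9],[-12,-235,0,0,0,0,0.9],[-14,-275,0,0,0,0,0.9],[-17,-315,0,0,0,0,0.9],[-19,-355,0,0,0,0,0.9],[-20,-390,0,0,0,0,0.9]]]'; python3 -m jog '[[[0,-30,10,0,0,0,0.9],[0,-60,20,0,0,0,0.9],[0,-76,30,0,0,0,0.9],[0,-76,30,0,0,0,0.9],[0,-76,30,0,0,0,0.9]]]' | grep pos; python3 - <<'E'
from h import *
p,im=grab('wrist','w4.png'); q,im2=grab('scene','c4.png')
cv2.imwrite('pics/m4.png',np.hstack([cv2.resize(im2[120:300,240:480,::-1],(400,300)),cv2.resize(im[:,:,::-1],(400,300))]))
E
python3 d.py 0.625 -0.228 0.03
```

```text
t: 11.48
ee_pos: [0.6192, -0.1528, 0.2484]
eef_rot: [0.001, 3.142, -0.001]
contact_force: [0.7, 0.6, 0.8]
gripper_width: 0.077
grip_force: 0.0
ee_pos: [0.6187, -0.2261, 0.2171]
t 12.0 pos [ 0.6195 -0.2248  0.2184] w 0.0771 F [ 0.2 -0.1  0.5] j [-0.45  0.47  1.41  0.    1.27 -2.03]
shift [ -5.5  -3.4 188.4] turn [ 0.001 -0.     0.001]
```

View pics/m4.png

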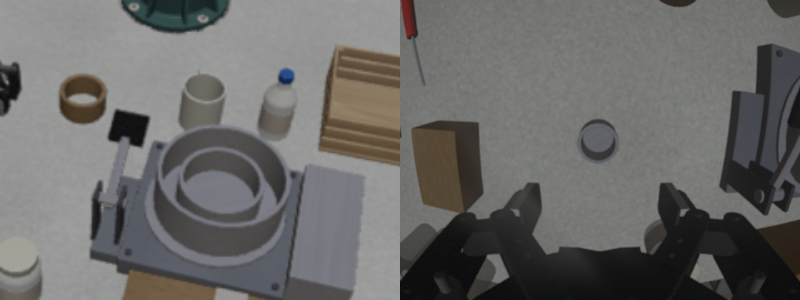

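The medium bowl sits flat and roughly central in the large one (scene 220,185 in the crop). The small bowl's rim centre is near wrist pixel (278,197). I'll check both.

```bash
python3 - <<'E'
from h import *
p=viewer.camera_params('wrist'); print('small',fcast(p,[(279,196)],.046))
q=viewer.camera_params('scene'); f=lambda x,y:(240+x*.6,120+y*.6)
# medium rim outer edge in crop: left, right, top, bottom
print('med',circ(cast(q,[f(177,185),f(263,190),f(217,148),f(205,224)],.130),.07))
g=cv2.GaussianBlur(cv2.imread('pics/c4.png'),(3,3),0).astype(int).mean(2)
for u in (368,372,376): print(u,g[195:262,u].astype(int).tolist())
E
```

```text
small [[ 0.62251519 -0.22514659]]
med (array([0.6117, 0.1737]), array([-2.6,  1. , 11.5, 12.2]))
368 [117, 110, 92, 81, 80, 80, 80, 81, 81, 81, 81, 82, 89, 106, 114, 101, 84, 78, 78, 78, 79, 78, 78, 78, 78, 79, 86, 103, 118, 123, 123, 123, 124, 125, 125, 125, 124, 123, 123, 123, 122, 123, 123, 123, 123, 124, 124, 124, 123, 122, 123, 115, 96, 81, 76, 77, 83, 98, 113, 112, 94, 79, 77, 77, 76, 77, 77]
372 [127, 116, 97, 83, 80, 79, 80, 81, 81, 81, 81, 82, 90, 107, 114, 102, 86, 80, 79, 79, 79, 79, 79, 78, 78, 78, 81, 94, 113, 123, 124, 124, 125, 125, 125, 125, 124, 123, 123, 123, 123, 124, 124, 124, 124, 124, 124, 123, 123, 124, 125, 124, 113, 93, 81, 79, 79, 86, 102, 114, 108, 91, 79, 77, 77, 77, 77]
376 [137, 121, 99, 84, 81, 82, 82, 81, 80, 80, 80, 80, 83, 94, 111, 112, 95, 81, 78, 78, 79, 78, 78, 79, 79, 78, 78, 81, 95, 114, 123, 125, 125, 125, 125, 124, 123, 123, 124, 124, 124, 124, 124, 124, 124, 124, 124, 124, 124, 125, 126, 125, 115, 94, 81, 79, 79, 81, 93, 111, 113, 94, 79, 76, 76, 77, 77]
```

```bash
python3 - <<'E'
from h import *
q=viewer.camera_params('scene')
far=cast(q,[(368,210.3),(372,210.5),(376,211)],.130); near=cast(q,[(368,247),(372,247.8),(376,247.9)],.130)
print(far,near)
s=least_squares(lambda c:np.r_[np.linalg.norm(far-c,axis=1)-.062,np.linalg.norm(near-c,axis=1)-.07,(c[1]-.1758)*.3],[.6,.18]); print(s.x,s.fun*1000)
E
```

```text
[[0.53864889 0.15371997]
 [0.53649245 0.16460261]
 [0.5354397  0.17564019]] [[0.66598004 0.17318968]
 [0.6658927  0.18375826]
 [0.66351353 0.19397685]]
[0.59668998 0.17543742] [-0.02891328 -0.83517317 -0.74939126 -0.67349249 -0.29882783 -0.65234599
 -0.10877261]
```

```bash
python3 -m jog '[[[-4,-2,30,0,0,0,0.9],[-4,-2,65,0,0,0,0.9],[-4,-2,100,0,0,0,0.9],[-4,-2,135,0,0,0,0.9],[-4,-2,160,0,0,0,0.9],[-4,-2,175,0,0,0,0.9],[-4,-2,184,0,0,0,0.9],[-4,-2,187,0,0,0,0.9],[-4,-2,187,0,0,0,0.9]]]'; python3 -m jog '[[[0,0,0,0,0,0,0.8],[0,0,0,0,0,0,0.72],[0,0,0,0,0,0,0.68],[0,0,0,0,0,0,0.6],[0,0,0,0,0,0,0.5],[0,0,0,0,0,0,0],[0,0,0,0,0,0,0],[0,0,0,0,0,0,0],[0,0,0,0,0,0,0]]]'
```

```text
t: 12.75
ee_pos: [0.624, -0.2273, 0.0316]
eef_rot: [-0.002, 3.141, -0.0]
contact_force: [0.3, 0.7, 0.9]
gripper_width: 0.0765
grip_force: 0.0
t: 13.5
ee_pos: [0.6246, -0.2287, 0.0334]
eef_rot: [-0.0, 3.139, -0.002]
contact_force: [0.0, -0.4, 7.5]
gripper_width: 0.0551
grip_force: 62.7
```

```bash
python3 -m jog '[[[0,0,-3,0,0,0,0],[0,0,-10,0,0,0,0],[0,0,-25,0,0,0,0],[0,0,-55,0,0,0,0],[0,0,-90,0,0,0,0],[0,0,-125,0,0,0,0],[0,0,-160,0,0,0,0],[0,0,-195,0,0,0,0],[0,0,-215,0,0,0,0],[0,0,-220,0,0,0,0]]]'; python3 -m jog '[[[2,25,0,0,0,0,0],[4,60,0,0,0,0,0],[8,100,0,0,0,0,0],[12,140,0,0,0,0,0],[16,180,0,0,0,0,0],[20,220,0,0,0,0,0],[22,260,0,0,0,0,0],[24,300,0,0,0,0,0],[26,335,0,0,0,0,0],[27,365,0,0,0,0,0]]]'; python3 d.py 0.5968 0.1757 0.25
```

```text
t: 14.33
ee_pos: [0.6257, -0.2293, 0.2572]
eef_rot: [-0.0, 3.134, -0.006]
contact_force: [0.5, -0.1, 0.0]
gripper_width: 0.0551
grip_force: 63.5
t: 15.17
ee_pos: [0.5948, 0.1392, 0.2502]
eef_rot: [0.002, -3.139, -0.0]
contact_force: [-0.3, 0.8, -0.7]
gripper_width: 0.0548
grip_force: 63.5
t 15.17 pos [0.5948 0.1392 0.2502] w 0.0548 F [-0.3  0.8 -0.7] j [ 0.12  0.37  1.48  0.    1.29 -1.46]
shift [-2.  36.5  0.2] turn [ 0.    -0.002  0.001]
```

```bash
python3 -m jog '[[[0,15,0,0,0,0,0],[-1,28,0,0,0,0,0],[-1,34,0,0,0,0,0],[-1,35,0,0,0,0,0],[-1,35,0,0,0,0,0],[-1,35,0,0,0,0,0]]]'; python3 d.py 0.5968 0.1757 0.12
```

```text
t: 15.67
ee_pos: [0.5976, 0.1704, 0.2511]
eef_rot: [-0.002, -3.141, 0.001]
contact_force: [0.2, -0.0, -1.6]
gripper_width: 0.0548
grip_force: 63.6
t 15.67 pos [0.5976 0.1704 0.2511] w 0.0548 F [ 0.2 -0.  -1.6] j [ 0.17  0.39  1.46 -0.    1.3  -1.4 ]
shift [  0.8   5.4 131.1] turn [-0.001 -0.    -0.001]
```

```bash
python3 -m jog '[[[0,5,15,0,0,0,0],[0,5,40,0,0,0,0],[0,5,65,0,0,0,0],[0,5,90,0,0,0,0],[0,5,108,0,0,0,0],[0,5,119,0,0,0,0],[0,5,125,0,0,0,0],[0,5,129,0,0,0,0],[0,5,131,0,0,0,0],[0,5,131,0,0,0,0]]]'; python3 d.py 0.5968 0.1757 0.112
```

```text
t: 16.5
ee_pos: [0.5981, 0.1767, 0.1209]
eef_rot: [-0.0, 3.14, 0.0]
contact_force: [-0.7, -0.7, -0.9]
gripper_width: 0.0552
grip_force: 63.6
t 16.5 pos [0.5981 0.1767 0.1209] w 0.0552 F [-0.7 -0.7 -0.9] j [ 0.18  0.52  1.59 -0.    1.03 -1.39]
shift [ 1.3 -1.   8.9] turn [0.    0.001 0.   ]
```

```bash
python3 -m jog '[[[0,0,2,0,0,0,0],[0,0,4,0,0,0,0],[0,0,6,0,0,0,0],[0,0,8,0,0,0,0],[0,0,8,0,0,0,0],[0,0,8,0,0,0,0]]]'; python3 -m jog '[[[0,0,1,0,0,0,0],[0,0,2,0,0,0,0],[0,0,2,0,0,0,0],[0,0,2,0,0,0,0]]]'|grep -v grip;  python3 -m jog '[[[0,0,1,0,0,0,0],[0,0,1,0,0,0,0],[0,0,1,0,0,0,0]]]'|grep -v grip
```

```text
t: 17.0
ee_pos: [0.5973, 0.1768, 0.1121]
eef_rot: [0.0, -3.141, 0.0]
contact_force: [0.5, 0.0, -1.5]
gripper_width: 0.0548
grip_force: 63.6
t: 17.33
ee_pos: [0.5974, 0.1768, 0.1102]
eef_rot: [0.0, -3.141, 0.0]
contact_force: [0.8, 0.3, -1.4]
t: 17.58
ee_pos: [0.5974, 0.1768, 0.1092]
eef_rot: [0.0, -3.141, 0.0]
contact_force: [-0.1, -0.4, -0.3]
```

```bash
python3 -m jog '[[[0,0,1,0,0,0,0],[0,0,1,0,0,0,0],[0,0,1,0,0,0,0]]]'|grep -v grip;  python3 -m jog '[[[0,0,0.5,0,0,0,0],[0,0,0.5,0,0,0,0],[0,0,0.5,0,0,0,0]]]'|grep -v grip
```

```text
t: 17.83
ee_pos: [0.5974, 0.1768, 0.1089]
eef_rot: [-0.0, 3.141, -0.0]
contact_force: [-1.7, -0.0, 4.7]
t: 18.08
ee_pos: [0.5974, 0.1768, 0.1087]
eef_rot: [-0.0, 3.141, -0.0]
contact_force: [-3.5, -1.0, 8.4]
```

```bash
python3 -m jog '[[[0,0,-1,0,0,0,0.66],[0,0,-1,0,0,0,0.68],[0,0,-1,0,0,0,0.72],[0,0,-1,0,0,0,0.78],[0,0,-1,0,0,0,0.8],[0,0,-1,0,0,0,0.8]]]'; python3 -m jog '[[[0,0,-5,0,0,0,0.8],[0,0,-15,0,0,0,0.8],[0,0,-35,0,0,0,0.8],[0,0,-65,0,0,0,0.8],[0,0,-100,0,0,0,0.5],[0,0,-135,0,0,0,0],[0,0,-150,0,0,0,0],[0,0,-150,0,0,0,0]]]'|grep -v eef; python3 d.py 0.551 0.012 0.22
```

```text
t: 18.58
ee_pos: [0.5974, 0.1768, 0.1086]
eef_rot: [0.0, -3.141, 0.0]
contact_force: [0.9, 0.3, 0.5]
gripper_width: 0.0683
grip_force: 0.0
t: 19.25
ee_pos: [0.6004, 0.1774, 0.2651]
contact_force: [0.1, -0.8, 0.3]
gripper_width: 0.02
grip_force: 0.0
t 19.25 pos [0.6004 0.1774 0.2651] w 0.02 F [ 0.1 -0.8  0.3] j [ 0.18  0.38  1.44 -0.    1.32 -1.39]
shift [  49.9 -165.4   44.3] turn [0.002 0.01  0.   ]
```

```bash
python3 -m jog '[[[8,-30,0,0,0,0,0],[18,-65,0,0,0,0,0],[29,-100,0,0,0,0,0],[39,-135,0,0,0,0,0],[46,-158,0,0,0,0,0],[48,-165,5,0,0,0,0],[48,-165,20,0,0,0,0],[48,-165,35,0,0,0,0],[48,-165,40,0,0,0,0],[48,-165,40,0,0,0,0]]]'; python3 - <<'E'
from h import *
p,im=grab('wrist','w5.png'); q,im2=grab('scene','c5.png'); grab('side','s5.png')
cv2.imwrite('pics/m5.png',np.hstack([cv2.resize(im2[120:300,240:480,::-1],(400,300)),cv2.resize(im[:,:,::-1],(400,300))]))
E
python3 d.py 0.551 0.012 0.19
```

```text
t: 20.08
ee_pos: [0.5481, 0.0123, 0.217]
eef_rot: [0.0, -3.138, -0.001]
contact_force: [0.2, 0.2, -0.1]
gripper_width: 0.0005
grip_force: 0.0
t 20.23 pos [0.5499 0.0122 0.2192] w 0.0 F [-0.3  0.3 -0.7] j [-0.1   0.32  1.66  0.    1.17 -1.68]
shift [-1.1 -0.2 29.2] turn [-0.     0.001  0.001]
```

View pics/m5.png

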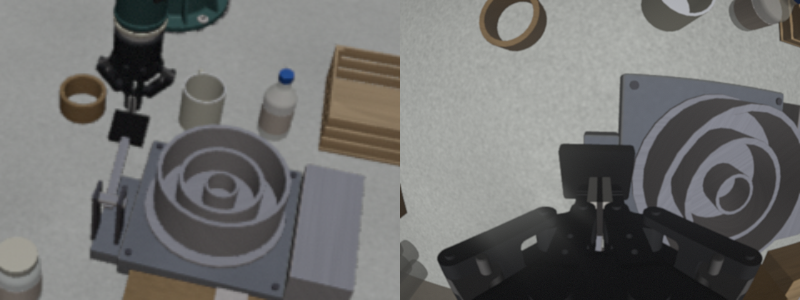

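All three bowls are nested, and the closed fingers stand over the middle of the pad. I'll press down in steps.

```bash
python3 -m jog '[[[0,0,10,0,0,0,0],[0,0,20,0,0,0,0],[0,0,25,0,0,0,0],[0,0,28,0,0,0,0],[0,0,30,0,0,0,0],[0,0,30,0,0,0,0]]]'|grep -v eef;for i in 1; do :; done; python3 -m jog '[[[0,0,2,0,0,0,0],[0,0,4,0,0,0,0],[0,0,4,0,0,0,0]]]'|grep -v eef; python3 -m jog '[[[0,0,2,0,0,0,0],[0,0,4,0,0,0,0],[0,0,4,0,0,0,0]]]'|grep -v eef
```

```text
t: 20.73
ee_pos: [0.5491, 0.0118, 0.1882]
contact_force: [0.6, -0.2, -0.2]
gripper_width: -0.0002
grip_force: 0.0
t: 20.98
ee_pos: [0.5498, 0.0117, 0.1853]
contact_force: [-0.6, 0.6, 6.3]
gripper_width: 0.0003
grip_force: 3.0
t: 21.23
ee_pos: [0.5499, 0.0117, 0.1816]
contact_force: [-1.0, 0.5, 6.6]
gripper_width: 0.0003
grip_force: 3.2
```

```bash
python3 -m jog '[[[1,0,5,0,0,0,0],[2,0,10,0,0,0,0],[3,0,15,0,0,0,0],[4,0,20,0,0,0,0],[5,0,25,0,0,0,0],[6,0,30,0,0,0,0],[7,0,35,0,0,0,0],[7,0,38,0,0,0,0],[7,0,40,0,0,0,0],[7,0,40,0,0,0,0]]]'|grep -v eef; python3 d.py 0.543 0.012 0.137
```

```text
t: 22.07
ee_pos: [0.5436, 0.0118, 0.1418]
contact_force: [-0.9, 0.3, 7.9]
gripper_width: 0.0002
grip_force: 4.4
t 22.07 pos [0.5436 0.0118 0.1418] w 0.0002 F [-0.9  0.3  7.9] j [-0.11  0.4   1.75  0.    0.99 -1.68]
shift [0.7 0.2 4.8] turn [-0.     0.003  0.   ]
```

```bash
python3 -m jog '[[[0,0,2,0,0,0,0],[0,0,4,0,0,0,0],[0,0,4.5,0,0,0,0],[0,0,4.5,0,0,0,0],[0,0,4.5,0,0,0,0]]]'; cat > rise.py <<'E'
from h import *
import sys
# rise of the large bowl's rim: known centre, rim edges by column scan before / after
c=np.array([.5962,.176]); g0={n:cv2.GaussianBlur(cv2.imread(f'pics/{n[0] if n!="scene" else "c"}5.png'),(3,3),0).astype(np.float32).mean(2) for n in('scene','side')}
for n,f in(('scene','c'),('side','s')):
    p,im=grab(n,f+sys.argv[1]+'.png'); g1=cv2.GaussianBlur(im,(3,3),0).astype(np.float32).mean(2); Rm=R.from_rotvec(p['attitude'])
    def proj(P):
        v=Rm.inv().apply(P-p['xyz']); return np.c_[p['cx']+p['fx']*v[:,0]/-v[:,2],p['cy']-p['fy']*v[:,1]/-v[:,2]]
    az=np.arctan2(*(c-p['xyz'][:2])[::-1]); H=np.arange(.13,.19,.0005); out=[[],[]]
    for a in az+np.deg2rad(np.arange(-40,41,4)):
        P=np.c_[np.tile(c+.1*np.array([np.cos(a),np.sin(a)]),(len(H),1)),H]; uv=proj(P).astype(np.float32)
        for k,g in enumerate((g0[n],g1)):
            v=cv2.remap(g,uv[:,:1].copy(),uv[:,1:].copy(),cv2.INTER_LINEAR)[:,0]; d=v[6:]-v[:-6]
            # far inner edge: dark wall below -> light rim above
            i=np.argmax(d); out[k].append(H[i+3])
    a,b=np.array(out); print(n,np.median(a),np.median(b),'rise',np.median(b-a),(b-a).round(4).tolist())
E
python3 rise.py 6; python3 d.py 0.543 0.012 0.137
```

```text
t: 22.48
ee_pos: [0.5436, 0.0118, 0.1377]
eef_rot: [-0.0, 3.139, -0.0]
contact_force: [-1.5, 1.2, 9.0]
gripper_width: 0.0002
grip_force: 4.7
scene 0.14600000000000002 0.17050000000000004 rise 0.024500000000000022 [0.0235, 0.0255, 0.022, 0.0235, 0.0235, 0.0265, 0.025, 0.0245, 0.0255, 0.024, 0.027, 0.0245, 0.0245, 0.0235, 0.0245, 0.024, 0.0245, 0.0245, 0.025, 0.0275, 0.0245]
side 0.14300000000000002 0.16750000000000004 rise 0.024500000000000022 [0.018, 0.005, -0.031, -0.0505, 0.0005, 0.0, -0.0555, 0.0205, 0.0305, 0.025, 0.025, 0.025, 0.026, 0.026, 0.0255, 0.027, 0.0245, 0.0245, 0.0255, 0.0225, 0.026]
t 22.58 pos [0.5436 0.0118 0.1377] w 0.0 F [-1.6  0.8  9.7] j [-0.11  0.41  1.76  0.    0.98 -1.68]
shift [0.6 0.2 0.7] turn [-0.     0.003  0.   ]
```

```bash
python3 -m jog '[[[0,0,0.7,0,0,0,0],[0,0,0.7,0,0,0,0],[0,0,0.7,0,0,0,0],[0,0,0.7,0,0,0,0],[0,0,0.7,0,0,0,0],[0,0,0.7,0,0,0,0]]]'; python3 rise.py 7|cut -c1-90; python3 - <<'E'
import cv2,numpy as np
a=cv2.imread('pics/c7.png')[120:300,240:480];b=cv2.imread('pics/s7.png')[110:260,150:350]
cv2.imwrite('pics/m7.png',np.hstack([cv2.resize(a,(400,300)),cv2.resize(b,(400,300))]))
E
```

```text
t: 23.08
ee_pos: [0.5435, 0.0118, 0.137]
eef_rot: [-0.0, 3.139, -0.0]
contact_force: [-2.0, 1.2, 9.4]
gripper_width: -0.0003
grip_force: 4.8
scene 0.14600000000000002 0.17050000000000004 rise 0.024500000000000022 [0.024, 0.0255, 0.
side 0.14300000000000002 0.16850000000000004 rise 0.025500000000000023 [-0.0165, -0.0165,
```

View pics/m7.png

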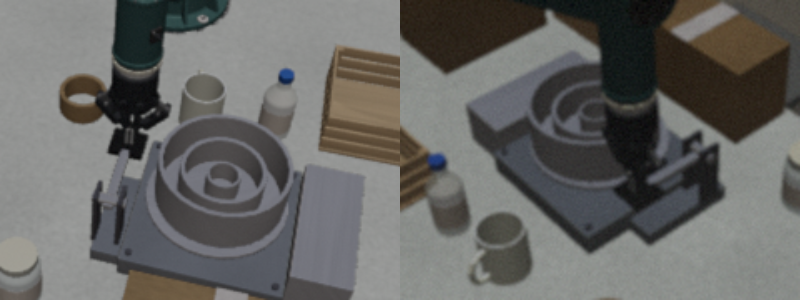

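The plate is raised 25 mm, level with the ledge. The lever arm looks level, the three bowls are nested, and the fingertips rest on the pad. I'm handing in.

```bash
python3 -c "
from cell import env
print(env.close_job())"
```

```text
the job is handed in; nothing more can be done
None
```

The medium and small bowls are nested in the big one, each set down flat while the lever was up. The job was handed in at about 23 s with the lever held level; the plate had risen about 25 mm by the camera images, flush with the ledge.

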